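# Top up, shut and hasp the liqueur kit

## Task

Top up the aluminium liqueur kit for the next flight: lift miniatures one at a time out of the plastic drawer and stand one in every empty cell, silver caps in the grey row beside the hasp and gold caps in the yellow row beside the lid's hinge, setting each one down rather than dropping it and leaving the spare ones standing in the drawer. Once every cell is filled, shut the lid fully, then swing the hasp over until it rests flat on the lid with the staple through its slot, ready for the seal. Do not disturb the wine bottle, the tape or the scanner.

Things in the scene. Friction and masses are not known exactly. Their poses are not given: they have to be found in the camera images.
- silver1: squat 50 ml glass miniature, loose, 140 g: round body 46 mm in diameter up to 37 mm high, shoulder, then a straight silver-coloured screw cap 22 mm in diameter from 50 to 74 mm above the underside (top at 74 mm). Origin: centre of the underside, z up its axis. Dark red glass. Starts standing somewhere in the drawer.
- silver2: squat 50 ml glass miniature, loose, 140 g: round body 46 mm in diameter up to 37 mm high, shoulder, then a straight silver-coloured screw cap 22 mm in diameter from 50 to 74 mm above the underside (top at 74 mm). Origin: centre of the underside, z up its axis. Dark red glass. Starts standing somewhere in the drawer.
- silver3: squat 50 ml glass miniature, loose, 140 g: round body 46 mm in diameter up to 37 mm high, shoulder, then a straight silver-coloured screw cap 22 mm in diameter from 50 to 74 mm above the underside (top at 74 mm). Origin: centre of the underside, z up its axis. Dark red glass. Starts standing somewhere in the drawer.
- silver4: squat 50 ml glass miniature, loose, 140 g: round body 46 mm in diameter up to 37 mm high, shoulder, then a straight silver-coloured screw cap 22 mm in diameter from 50 to 74 mm above the underside (top at 74 mm). Origin: centre of the underside, z up its axis. Dark red glass. Left over from the last flight: if present it already stands in silver cell 1 of the kit; None if absent.
- silver5: squat 50 ml glass miniature, loose, 140 g: round body 46 mm in diameter up to 37 mm high, shoulder, then a straight silver-coloured screw cap 22 mm in diameter from 50 to 74 mm above the underside (top at 74 mm). Origin: centre of the underside, z up its axis. Dark red glass. Left over from the last flight: if present it already stands in silver cell 2 of the kit; None if absent.
- silver6: squat 50 ml glass miniature, loose, 140 g: round body 46 mm in diameter up to 37 mm high, shoulder, then a straight silver-coloured screw cap 22 mm in diameter from 50 to 74 mm above the underside (top at 74 mm). Origin: centre of the underside, z up its axis. Dark red glass. Left over from the last flight: if present it already stands in silver cell 3 of the kit; None if absent.
- gold1: squat 50 ml glass miniature, loose, 140 g: round body 46 mm in diameter up to 37 mm high, shoulder, then a straight gold-yellow screw cap 22 mm in diameter from 50 to 74 mm above the underside (top at 74 mm). Origin: centre of the underside, z up its axis. Green glass. Starts standing somewhere in the drawer.
- gold2: squat 50 ml glass miniature, loose, 140 g: round body 46 mm in diameter up to 37 mm high, shoulder, then a straight gold-yellow screw cap 22 mm in diameter from 50 to 74 mm above the underside (top at 74 mm). Origin: centre of the underside, z up its axis. Green glass. Starts standing somewhere in the drawer.
- gold3: squat 50 ml glass miniature, loose, 140 g: round body 46 mm in diameter up to 37 mm high, shoulder, then a straight gold-yellow screw cap 22 mm in diameter from 50 to 74 mm above the underside (top at 74 mm). Origin: centre of the underside, z up its axis. Green glass. Starts standing somewhere in the drawer.
- gold4: squat 50 ml glass miniature, loose, 140 g: round body 46 mm in diameter up to 37 mm high, shoulder, then a straight gold-yellow screw cap 22 mm in diameter from 50 to 74 mm above the underside (top at 74 mm). Origin: centre of the underside, z up its axis. Green glass. Left over from the last flight: if present it already stands in gold cell 1 of the kit; None if absent.
- gold5: squat 50 ml glass miniature, loose, 140 g: round body 46 mm in diameter up to 37 mm high, shoulder, then a straight gold-yellow screw cap 22 mm in diameter from 50 to 74 mm above the underside (top at 74 mm). Origin: centre of the underside, z up its axis. Green glass. Left over from the last flight: if present it already stands in gold cell 2 of the kit; None if absent.
- gold6: squat 50 ml glass miniature, loose, 140 g: round body 46 mm in diameter up to 37 mm high, shoulder, then a straight gold-yellow screw cap 22 mm in diameter from 50 to 74 mm above the underside (top at 74 mm). Origin: centre of the underside, z up its axis. Green glass. Left over from the last flight: if present it already stands in gold cell 3 of the kit; None if absent.
- kit: aluminium case, fixed; base 136 (its x) x 200 mm (its y), rim 48 mm high, walls 4, inner floor at z 6 mm. Origin: centre of underside; x points from hasp side to lid-hinge side. Black dividers (3 mm, up to z 36) make six 61 mm square cells, centres: silver row (grey floor) x -32, gold row (yellow floor) x +32; cells 1, 2, 3 at y +64, 0, -64 mm.
- lid (a joint): lid angle, rad: 0 = shut, grows as it opens; starts 2.0 to 2.35 (leaning far back), stop 2.5. The lid is an upside-down aluminium tray 136 x 200 x 42 mm, 0.3 kg, top at z 90 mm when shut. Stiff hinge (0.26 N m): it stays where left, so it must be pushed over from outside and then pressed right down; 3 to 8 N at the free edge.
- lid_hinge (a point): middle of the lid's hinge axis, on the kit at kit x +70 mm, z 48 mm; the axis runs along kit y
- lid_edge (a point): on the lid: middle of the outer corner of its free edge, 138 mm from the hinge axis along the lid and 42 mm out to the outside face (the top when shut). Its frame is the lid's: x along the lid towards the hinge, z out of the outside face
- hasp (a joint): hasp angle, rad: 0 = closed, slot over the lid's staple, arm resting on the shut lid; grows as it swings out to kit -x; starts 1.7 to 2.1, stop 2.15. Steel strap 30 mm wide, 3 thick, L-shaped: closed, an upright limb 57 mm from the hinge up, then an arm 75 mm long towards kit +x, with a red upturned tab 9 mm high at its end. Stiff hinge (0.06 N m): stays where left.
- hasp_hinge (a point): middle of the hasp's hinge axis, on the kit's front at kit x -75 mm, z 38 mm; the axis runs along kit y
- hasp_tip (a point): on the hasp: the place to push, on the outer (closed: upper) face of its arm; closed, it lies 54 mm to kit +x of the hinge and 57 mm above it. Plain plate from 30 to 73 mm along the arm; the slot is at 9 to 29 mm, where the staple stands up 11 mm above the lid when closed
- drawer: shallow translucent white plastic service drawer, fixed, open on top, 270 mm (its x) by 180 mm (its y), 48 mm high, walls 4 mm (a thin rim reaches 8 mm further out), inner floor 4 mm above the bench. Origin: centre of the underside. Holds three silver-capped and three gold-capped miniatures.
- wine: small wine bottle with yellow cap, 48 mm in diameter, 185 mm high, standing loose beyond the work; bystander. Origin: centre of the underside
- tape: roll of brown tape lying flat, 96 mm in diameter, 36 mm high, loose; bystander. Origin: centre of the underside
- scanner: black hand-held barcode scanner lying on the bench, about 180 x 62 x 30 mm, loose; bystander. Origin: under its middle
Mind the look-alikes: they are no part of the job. What is shaped like the gold2 but pink or purple is not meant.

How it is judged:
By the outcome, as a careful person would: the job done as asked, in the order asked, and still so for the second after the job is handed in, with the robot touching nothing.
Of silver4, silver5, silver6, gold4, gold5, gold6 only 1 to 3 are there at a start; the rules pass over those that are not, and their reading is None.
At some moment in a run one of silver1, silver2, silver3, gold1, gold2, gold3 may be knocked a few centimetres aside while the robot is not near it.
It also fails if it takes over 210 s, if anything falls off the work surface, if the arm or the gripper's body presses on something with over 40 N, if the wrist force passes 120 N, or if a joint passes its speed limit or range.

## Robot

A 6-joint arm with a two-finger parallel gripper is mounted at the origin on the work surface. World frame = base frame: x ahead of the robot, y to its left, z up, the work surface at z = 0. Lengths are in mm, angles in rad, forces in N, time in s.
With the tool pointing down it reaches from about 300 to 775 mm from the base axis. Payload 14.6 kg.
Tool frame: the origin (TCP) lies midway between the tips of the shut fingers; the grasp point (between the pads) lies 19 mm behind it (manip.grasp_offset is the distance from the TCP to the grasp point, in mm); z points along the fingers, y is the line along which they close (so a half turn about z gives the same grasp; the last joint's range is limited). The gripper opens to 94 mm and grips with 3 to 60 N. Pads are 16 mm wide; open, the fingers measure 119 mm over their backs; the gripper's body (75 mm by 177 mm) begins 78 mm behind the grasp point.
Start: joints at [1.079, 0.3, 1.521, -0, 1.321, -0.067], TCP at [226.672, 501.108, 205.446] pointing down, gripper open.
Joint ranges: [-3.03, 3.03], [-0.79, 2.21], [0.23, 2.52], [-1.04, 4.18], [0, 3.07], [-2.55, 2.55]. Speed limits (rad/s): [2.22, 2.22, 2.57, 3.14, 3.14, 3.14].

## Interface

Orientations are given as [roll, pitch, yaw] about the fixed x, y, z axes, in that order (R = Rz(yaw) Ry(pitch) Rx(roll)).
In Python, from cell import manip, viewer gives the robot as it stands. The module is installed in compiled form; this text tells all that it offers.
- The arm moves only by the tool move_arm, never from a script. Its argument "moves" is a list of rows, each a list of 4 numbers: the shift along the tool's x, y, z in m, then the turn about the tool's z in rad. A call has 1 to 12 rows; each row is the pose to reach, as a shift and turn from the pose commanded when the call began, along the tool's axes at that moment; what a row does not reach only later rows make up. A row lasts 1/10 s, in which the tool goes at most 50 mm and 8.59 degrees, less where a joint would pass 70% of its speed; a pose out of reach is approached as far as the arm can. A call with a gripper value outside its range is refused whole. "jaw" is the finger opening in m, from 0 to 0.094, set as the call begins (left out, the last holds). The fingers move at their own pace and stop on an object; "squeeze" is the grip in N (left out, the last holds). Time passes only in rows, so rows that repeat a pose let the fingers close. It gives the time, the measured TCP pose, the force, the opening and the grip force at its end, in the units of the state.
- manip.read_state(): the state, without advancing time (a new reading comes with each control period).
- viewer.camera(name): name is "scene" or "top" or "wrist"; returns a dict with "frame" (400x640x3 uint8, blue, green, red), "z_map" (400x640 float32, mm along the optical axis (not along the pixel's ray), 0 where there is no reading), "fx", "fy", "cx", "cy" (pixels), "D" ([k1, k2, p1, p2, k3] as OpenCV has them; the pictures are not rectified), "origin" and "orientation" of the camera in the world. Camera axes: x right, y down, z forward; pixel columns grow to the right and rows downward; lengths in mm; the calibration is good to about 2 mm. A picture is of the moment at which its call begins.
- manip.sign_off(): hands the job in; it is judged then, once.
The state is a dict: "clock": time; "joints": joint angles; "qd": joint speeds; "effort": joint torques, N m; "eef_pos": TCP position; "eef_rot": TCP orientation; "wrist_force": force on the tool from outside, world axes, zero at the start; "moment": the same for the moment, N m; "finger_gap": finger opening in mm; "finger_force": force on a finger pad.
Only numpy, scipy, OpenCV 4.12 (cv2) and the standard library are available. Lean on these libraries where they do the work, as an engineer would, in place of code of your own. Each camera call takes 0.05 s, during which the arm holds its last target. There are 200 camera calls.

## Working session

There is one attempt and no reset: what is moved stays moved. The work goes in short steps, Python scripts to look and compute and a tool call to move; the robot and the scene stay as the last step left them, time stands still between calls to the robot, and variables do not carry over. Pictures are saved under pics/ and viewed, at most 14 in all, crops included, and the job is handed in when it is done.

Besides the shell and the picture viewer there is one more tool, called by a JSON object that holds its "api" and its "payload". move_arm: Moves the arm, as the interface text tells. Its arguments: {"type":"object","properties":{"moves":{"type":"array"},"jaw":{"type":"number"},"squeeze":{"type":"number"}},"required":["moves"]}

```bash
mkdir -p pics
cat > h.py <<'E'
import numpy as np, cv2
from scipy.spatial.transform import Rotation as R
from cell import manip, viewer
def cam(n):
    c=viewer.camera(n); c['K']=np.array([[c['fx'],0,c['cx']],[0,c['fy'],c['cy']],[0,0,1]],float); return c
def rot(o):
    o=np.array(o,float)
    return o if o.shape==(3,3) else (R.from_euler('xyz',o).as_matrix() if o.size==3 else R.from_quat(o).as_matrix())
def rays(c,uv):
    p=cv2.undistortPoints(np.array(uv,float).reshape(-1,1,2),c['K'],np.array(c['D'],float)).reshape(-1,2)
    return np.c_[p,np.ones(len(p))]
def plane(c,uv,z):
    d=rays(c,uv)@rot(c['orientation']).T; o=np.array(c['origin'],float)
    return o+d*((z-o[2])/d[:,2])[:,None]
def depthpt(c,uv):
    uv=np.array(uv).reshape(-1,2); z=np.array([c['z_map'][int(v),int(u)] for u,v in uv])
    return np.array(c['origin'])+(rays(c,uv)*z[:,None])@rot(c['orientation']).T
def cloud(c):
    h,w=c['z_map'].shape; g=np.stack(np.meshgrid(np.arange(w),np.arange(h)),-1).reshape(-1,2)
    P=np.array(c['origin'])+(rays(c,g)*c['z_map'].reshape(-1,1))@rot(c['orientation']).T
    P[c['z_map'].reshape(-1)==0]=np.nan
    return P.reshape(h,w,3)
E
python3 - <<'E'
from h import *
print(manip.read_state())
for n in ['scene','top','wrist']:
    c=cam(n); cv2.imwrite(f'pics/{n}0.png',c['frame']); print(n,c['origin'],c['orientation'],c['fx'],c['D'])
E
```

```text
{'clock': 0.0, 'joints': array([ 1.07939002e+00,  3.00466374e-01,  1.52157519e+00, -8.29498336e-06,
        1.32075846e+00, -6.65989417e-02]), 'qd': array([ 2.51901482e-05, -7.69001617e-04,  4.85916943e-04,  1.79188584e-05,
       -8.86454004e-04, -3.09075688e-04]), 'effort': array([-3.44643711e-03, -5.31796467e+01, -3.52734804e+01,  7.07520708e-02,
        2.43296177e-02, -1.45466074e-04]), 'eef_pos': array([226.55324648, 500.86874227, 204.89143372]), 'eef_rot': array([-3.14038742e+00, -7.23337965e-05,  2.71678730e+00]), 'wrist_force': array([-1.15412506, -0.50605351,  1.01221271]), 'moment': array([-0.04274166,  0.02518381,  0.01708017]), 'finger_force': 0.0, 'finger_gap': 93.93512241657321}
scene [1121.68913571  399.83556345  811.20912827] [-2.40021603  0.01242154  2.10172927] 453.2747132457572 [-0.04078919  0.          0.          0.          0.        ]
top [368.28852829  16.81131013 839.46389322] [-2.92348023e+00 -5.70294170e-04 -1.40384089e+00] 403.0937342243289 [-0.09060696  0.          0.          0.          0.        ]
wrist [155.282854   534.80950141 385.94436839] [2.86402588e+00 2.05550596e-03 1.14532763e+00] 340.4496367921466 [0.01321532 0.         0.         0.         0.        ]
```

View pics/top0.png

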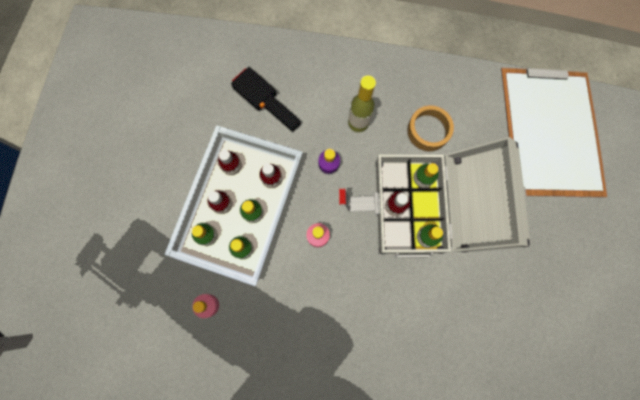

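View pics/scene0.png

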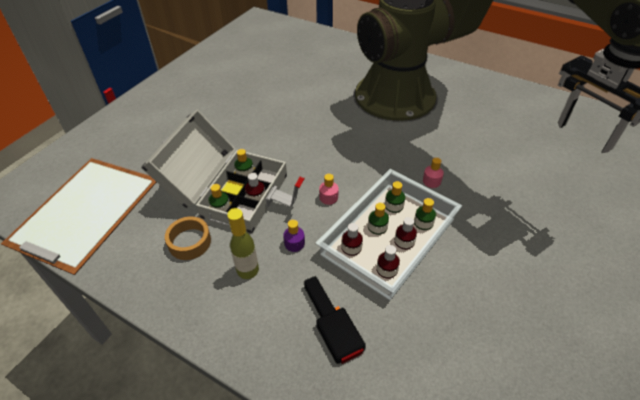

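The top view shows the drawer on the left with 3 silver caps at (230,160), (271,174), (219,201) and 3 gold at (251,210), (203,233), (241,246). The kit is on the right. The gold end cells (428,173) and (431,235) and the middle silver cell (398,200) are full. The empty cells are silver (396,172), silver (397,237) and middle gold (426,205). The hasp tab is at (343,197).

```bash
cat >> h.py <<'E'
def caps(c,P):
    hsv=cv2.cvtColor(c['frame'],cv2.COLOR_BGR2HSV); out=[]
    # cap tops: height band 72..86, blobs
    m=((P[...,2]>71)&(P[...,2]<86)).astype(np.uint8)
    n,l,s,ce=cv2.connectedComponentsWithStats(m)
    for i in range(1,n):
        if 15<s[i,4]<400:
            q=P[l==i]; h=np.median(hsv[l==i],0)
            out.append((ce[i].round(),s[i,4],np.median(q,0).round(1),((q.min(0)+q.max(0))/2).round(1),h))
    return out
E
python3 - <<'E'
from h import *
c=cam('top'); P=cloud(c)
for o in caps(c,P): print(*o)
c2=cam('scene'); 
print('scene')
P2=cloud(c2)
for o in caps(c2,P2): print(*o)
def rect(P,lo,hi,u0,u1,v0,v1):
    m=np.zeros(P.shape[:2],bool); m[v0:v1,u0:u1]=True
    m&=(P[...,2]>lo)&(P[...,2]<hi)
    q=P[m][:,:2].astype(np.float32); r=cv2.minAreaRect(q); return r, cv2.boxPoints(r).round(1), len(q), np.median(P[m][:,2])
print(rect(P,43,54,160,305,120,290)); print(rect(P,44,52,378,444,150,256))
for uv in [(343,197),(360,204),(398,150),(450,160),(520,142),(527,244),(510,142),(515,244),(480,200),(426,205),(396,237),(100,50)]: print(uv,depthpt(c,[uv]).round(0))
E
```

```text
[360. 116.] 78 [718.3 -12.   79. ] [726.6 -13.3  78.6] [ 27.  53. 119.]
[329. 154.] 86 [629.7  36.2  74.2] [630.1  36.5  73.9] [ 25.5 202.  224. ]
[224. 155.] 91 [591.8 242.9  77.6] [592.7 243.5  75.9] [ 24.  13. 226.]
[268. 169.] 101 [578.2 151.2  77.8] [577.9 151.6  76.3] [ 27.  12. 227.]
[432. 169.] 109 [ 632.1 -168.7   80.2] [ 633.5 -168.8   77.6] [ 26. 204. 218.]
[214. 196.] 84 [506.1 244.4  77.8] [506.3 245.2  77.2] [ 27.   11.  228.5]
[402. 198.] 98 [ 562.5 -116.2   80.3] [ 563.5 -116.1   77.6] [ 27.   12.5 223. ]
[247. 206.] 106 [499.  176.3  78.1] [499.6 176.3  76.4] [ 27.  201.  222.5]
[197. 231.] 114 [435.4 261.2  77.9] [435.3 261.9  75.9] [ 26.  201.  225.5]
[318. 231.] 96 [473.4  33.5  74.3] [473.5  33.2  73.9] [ 27. 194. 228.]
[436. 232.] 114 [ 508.  -189.8   80.4] [ 508.8 -191.1   78.1] [ 26.  202.  222.5]
[236. 245.] 110 [421.4 182.7  78.1] [421.7 183.   76.9] [ 27.  198.  221.5]
[198. 307.] 112 [295.8 229.1  73.8] [296.3 229.   74.3] [ 20.  205.  168.5]
scene
[396.  84.] 316 [62.6 28.5 78.1] [27.9  1.3 78.5] [ 28. 102.  33.]
[241. 153.] 66 [ 511.2 -188.2   79.7] [ 51
[... 1261 characters left out ...]
, dtype=float32), 3528, np.float64(47.69268367025256))
(((568.5482177734375, -145.66995239257812), (200.39842224121094, 135.0063934326172), 9.195000648498535), array([[ 458.8,  -95. ],
       [ 480.4, -228.3],
       [ 678.2, -196.3],
       [ 656.7,  -63. ]], dtype=float32), 1111, np.float64(47.644465609667805))
(343, 197) [[540.  -3. 106.]]
(360, 204) [[549. -42.  33.]]
(398, 150) [[ 691. -110.   -1.]]
(450, 160) [[ 670. -214.   44.]]
(520, 142) [[ 755. -380.    7.]]
(527, 244) [[ 503. -343.  134.]]
(510, 142) [[ 686. -293.  148.]]
(515, 244) [[ 498. -315.  146.]]
(480, 200) [[ 590. -276.   63.]]
(426, 205) [[ 575. -182.    9.]]
(396, 237) [[ 497. -128.    8.]]
(100, 50) [[830. 631.   0.]]
```

```bash
cat >> h.py <<'E'
YAW=1.731
def plan(*tg,yaw=YAW):
    s=manip.read_state(); Rt=R.from_euler('xyz',s['eef_rot']).as_matrix(); p=s['eef_pos']
    d=(s['eef_rot'][2]-yaw+np.pi)%(2*np.pi)-np.pi
    print('t',round(s['clock'],1),'pos',p.round(1),'rot',s['eef_rot'].round(3),'F',s['wrist_force'].round(1))
    for t in tg: print(t,'->',(Rt.T@(np.array(t)-p)/1000).round(4),'turn',round(d,3))
E
python3 -c "
from h import *
plan((506.7,246,150))"
```

```text
t 0.2 pos [226.6 501.  205.2] rot [-3.141 -0.     2.717] F [ 0.2 -0.1  0.9]
(506.7, 246, 150) -> [-0.3603 -0.1169  0.0553] turn 0.986
```

{"api": "move_arm", "payload": {"moves": [[-0.036, -0.0117, 0.0055, 0.1], [-0.072, -0.0234, 0.011, 0.2], [-0.108, -0.035, 0.0165, 0.3], [-0.144, -0.047, 0.022, 0.4], [-0.18, -0.0585, 0.0275, 0.5], [-0.216, -0.07, 0.033, 0.6], [-0.252, -0.082, 0.0385, 0.7], [-0.288, -0.0935, 0.044, 0.8], [-0.325, -0.105, 0.05, 0.9], [-0.36, -0.117, 0.055, 0.986], [-0.36, -0.117, 0.055, 0.986], [-0.36, -0.117, 0.055, 0.986]], "jaw": 0.044}}

```text
clock: 1.45
eef_pos: [506.5, 245.7, 150.1]
eef_rot: [-3.141, 0.0, 1.73]
wrist_force: [0.0, 0.8, -0.5]
finger_gap: 43.9
finger_force: 0.0
```

```bash
cat >> h.py <<'E'
def look(n='top'):
    c=cam(n)
    for o in caps(c,cloud(c)): print(n,*o[2:])
E
python3 -c "
from h import *
plan((506.7,246,56),(506.7,246,100)); look('scene')
c=cam('wrist'); cv2.imwrite('pics/w1.png',c['frame'])"
```

```text
t 1.4 pos [506.5 245.7 150.1] rot [-3.141  0.     1.73 ] F [ 0.   0.8 -0.5]
(506.7, 246, 56) -> [0.0002 0.0003 0.0941] turn -0.001
(506.7, 246, 100) -> [0.0002 0.0003 0.0501] turn -0.001
scene [-870.   560.7   78. ] [-876.7  561.3   78.4] [30. 12. 43.]
scene [ 75.  -21.5  78.2] [ 58.  -24.3  78.6] [ 28. 100.  34.]
scene [ 510.7 -188.2   79.4] [ 509.1 -191.    78. ] [ 23.  204.5 205. ]
scene [294.5 236.8  74.6] [295.6 237.3  74.6] [ 23. 196. 204.]
scene [ 565.6 -114.3   79.8] [ 563.6 -116.    77.1] [ 19.  19. 192.]
scene [474.9  34.9  74.3] [474.   35.3  74.5] [ 19.  213.5 145.5]
scene [ 685.9 -246.6   78.2] [ 685.2 -248.3   78.5] [24. 29. 84.]
scene [ 635.9 -166.1   80.2] [ 634.9 -168.6   78.2] [ 23. 204. 209.]
scene [555.8  -6.7  79.1] [549.9  -6.6  78.6] [22.  18.5 68.5]
scene [429.7 185.1  74.8] [427.5 183.7  75.3] [ 19.  181.  106.5]
scene [437.9 264.4  78. ] [435.2 264.2  77.3] [ 24. 203. 218.]
scene [501.9 177.8  77.7] [499.1 177.6  76.5] [ 19.  213.  151.5]
scene [509.1 247.2  78. ] [507.6 246.6  76.3] [ 19.   19.  213.5]
scene [633.4  38.1  74.5] [631.6  37.5  74.1] [ 24. 203. 227.]
scene [581.6 153.6  78.2] [580.9 153.1  76.4] [ 19.  20. 162.]
scene [754.6   4.3  79.1] [744.1  -6.9  78.5] [ 26.  64. 103.]
scene [595.8 245.   77.6] [593.9 244.5  75.9] [ 19.  22. 129.]
```

View pics/w1.png

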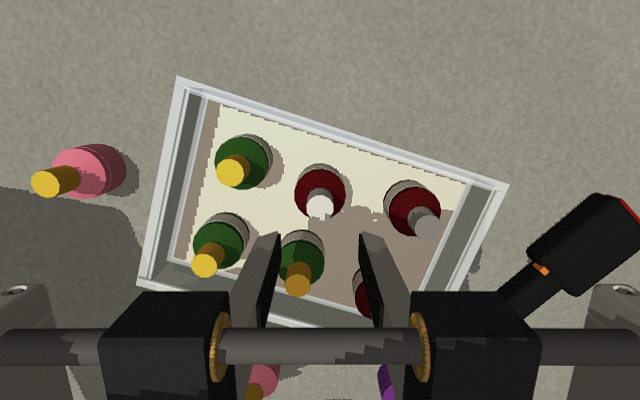

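The wrist view shows the target silver cap at (320,207), centred between the fingers at columns about 275 and 365. The neighbours are clear, so I'm descending.

{"api": "move_arm", "payload": {"moves": [[0, 0, 0.02, 0], [0, 0, 0.04, 0], [0.0, 0.0, 0.06, 0], [0.0, 0.0, 0.075, 0], [0.0, 0.0, 0.086, 0], [0.0, 0.0, 0.094, 0], [0, 0, 0.094, 0]]}}

```text
clock: 2.25
eef_pos: [505.9, 246.4, 55.8]
eef_rot: [-3.141, 0.0, 1.732]
wrist_force: [1.2, 1.2, 0.9]
finger_gap: 43.5
finger_force: 0.0
```

{"api": "move_arm", "payload": {"moves": [[0, 0, 0, 0], [0, 0, 0, 0], [0, 0, 0, 0], [0, 0, 0, 0], [0, 0, 0, 0], [0, 0, 0, 0], [0, 0, 0, 0], [0, 0, 0, 0], [0, 0, -0.005, 0], [0, 0, -0.015, 0], [0, 0, -0.03, 0]], "jaw": 0.01, "squeeze": 20}}

```text
clock: 3.35
eef_pos: [506.0, 246.0, 86.6]
eef_rot: [-3.14, 0.0, 1.731]
wrist_force: [-0.5, 0.6, -1.2]
finger_gap: 21.5
finger_force: 20.0
```

```bash
python3 -c "
from h import *
s=manip.read_state(); p=s['eef_pos']
plan((p[0],p[1],170),(625.9,-104.7,170))"
```

```text
t 3.4 pos [506.  246.   86.6] rot [-3.14   0.     1.731] F [-0.5  0.6 -1.2]
(np.float64(506.04916867878933), np.float64(245.95550071131427), 170) -> [-0.     -0.0001 -0.0834] turn -0.0
(625.9, -104.7, 170) -> [-0.3653  0.0623 -0.0834] turn -0.0
```

{"api": "move_arm", "payload": {"moves": [[0, 0, -0.015, 0], [0, 0, -0.04, 0], [-0.005, 0.001, -0.065, 0], [-0.02, 0.0035, -0.08, 0], [-0.045, 0.0075, -0.083, 0], [-0.08, 0.0135, -0.083, 0], [-0.12, 0.0205, -0.083, 0], [-0.16, 0.027, -0.083, 0], [-0.2, 0.034, -0.083, 0], [-0.24, 0.041, -0.083, 0], [-0.275, 0.047, -0.083, 0], [-0.305, 0.052, -0.083, 0]]}}

```text
clock: 4.55
eef_pos: [606.4, -49.6, 169.4]
eef_rot: [-3.141, 0.0, 1.73]
wrist_force: [-0.2, 1.4, -1.8]
finger_gap: 21.5
finger_force: 20.0
```

{"api": "move_arm", "payload": {"moves": [[-0.025, 0.004, 0, 0], [-0.042, 0.007, 0, 0], [-0.053, 0.009, 0, 0], [-0.06, 0.0103, 0, 0], [-0.06, 0.0103, 0, 0], [-0.06, 0.0103, 0, 0]]}}

```text
clock: 5.15
eef_pos: [626.0, -103.6, 169.4]
eef_rot: [-3.141, -0.0, 1.731]
wrist_force: [0.1, -0.6, -1.3]
finger_gap: 21.6
finger_force: 20.0
```

```bash
python3 -c "
from h import *
plan((625.9,-104.7,59)); look('top')
c=cam('wrist'); cv2.imwrite('pics/w2.png',c['frame'])"
```

```text
t 5.2 pos [ 626.  -103.6  169.4] rot [-3.141 -0.     1.731] F [ 0.1 -0.6 -1.3]
(625.9, -104.7, 59) -> [-0.0011 -0.0003  0.1104] turn 0.0
top [717.9 -12.   78.2] [724.3 -13.6  78.4] [ 27.   52.5 126. ]
top [629.8  36.   73.8] [630.2  36.6  74.2] [ 26. 200. 233.]
top [591.5 243.   77.7] [592.5 243.4  76. ] [ 24.  12. 233.]
top [578.3 151.5  77.9] [578.4 151.8  77.2] [ 26.  11. 235.]
top [499.3 175.9  78.4] [499.5 176.4  76.9] [ 27. 199. 232.]
top [435.5 261.3  78.3] [435.3 262.4  76.1] [ 27. 199. 234.]
top [473.4  33.6  74.2] [473.4  33.2  74. ] [ 21.  199.5 191. ]
top [421.  182.5  78.1] [421.7 182.7  76.5] [ 28. 196. 230.]
top [295.6 229.3  73.9] [296.1 228.9  74.2] [ 28.  189.5 235. ]
```

View pics/w2.png

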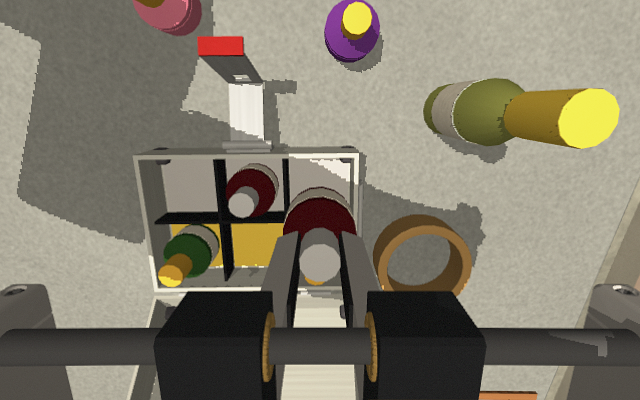

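The wrist view shows the bottle hanging upright between the fingers, over the empty silver cell next to the occupied middle one (255,190). The wine bottle and tape are clear, so I'm lowering it.

{"api": "move_arm", "payload": {"moves": [[-0.001, 0, 0.02, 0], [-0.001, 0, 0.045, 0], [-0.001, 0, 0.07, 0], [-0.001, 0, 0.09, 0], [-0.001, 0, 0.102, 0], [-0.001, 0, 0.108, 0], [-0.001, 0, 0.11, 0], [-0.001, 0, 0.111, 0], [-0.001, 0, 0.112, 0], [-0.001, 0, 0.112, 0]]}}

```text
clock: 6.25
eef_pos: [626.8, -105.4, 58.9]
eef_rot: [3.14, 0.001, 1.731]
wrist_force: [-2.8, 0.4, 5.3]
finger_gap: 21.7
finger_force: 20.0
```

{"api": "move_arm", "payload": {"moves": [[0, 0, 0, 0], [0, 0, 0, 0], [0, 0, 0, 0], [0, 0, 0, 0], [0, 0, -0.005, 0], [0, 0, -0.02, 0], [0, 0, -0.04, 0], [0, 0, -0.07, 0], [0, 0, -0.1, 0], [0, 0, -0.11, 0], [0, 0, -0.11, 0]], "jaw": 0.036}}

```text
clock: 7.35
eef_pos: [626.8, -105.4, 169.4]
eef_rot: [3.139, 0.001, 1.731]
wrist_force: [0.1, 0.1, 0.2]
finger_gap: 35.8
finger_force: 0.0
```

```bash
python3 -c "
from h import *
plan((579.2,152.5,150)); look('scene')"
```

```text
t 7.3 pos [ 626.8 -105.4  169.4] rot [3.139e+00 1.000e-03 1.731e+00] F [0.1 0.1 0.2]
(579.2, 152.5, 150) -> [ 0.2622 -0.006   0.0191] turn -0.0
scene [-869.8  561.    78.7] [-871.3  562.1   78.6] [30. 11. 43.]
scene [63.2 26.  78.5] [26.9  2.9 78.5] [ 28. 101.  36.]
scene [ 506.7 -182.3   78.2] [ 505.8 -183.6   77.9] [ 19. 166. 119.]
scene [ 616.1 -286.7   78.4] [ 612.8 -285.6   78.5] [ 24.  27. 188.]
scene [297.3 231.3  74.7] [294.8 231.6  74.9] [ 24. 202. 221.]
scene [ 565.  -113.8   79.8] [ 564.1 -115.6   78.1] [ 19.  21. 114.]
scene [475.1  34.9  74.9] [472.1  35.1  74.3] [ 20. 208. 155.]
scene [424.3 183.8  78. ] [421.3 183.4  76.4] [ 23.  203.  214.5]
scene [ 686.1 -245.7   78.2] [ 685.1 -246.7   78.5] [24.  30.  85.5]
scene [ 636.3 -166.9   79.7] [ 635.2 -167.4   77.5] [ 19.  212.5 141. ]
scene [ 629.3 -103.3   80.1] [ 627.3 -103.6   76.8] [ 19.   21.  121.5]
scene [437.9 264.1  77.9] [435.3 264.4  77.5] [ 24. 202. 220.]
scene [501.8 177.7  78. ] [499.7 177.5  76.1] [ 24. 203. 230.]
scene [632.4  38.7  74.4] [631.2  37.4  74.8] [ 24. 203. 230.]
scene [581.8 153.5  77.9] [580.3 153.3  76.3] [ 20.   17.  226.5]
scene [754.2   4.7  78.4] [744.2  -7.3  78.5] [ 25.  61. 106.]
scene [595.4 244.7  78. ] [594.1 244.6  76.2] [ 21.  18. 228.]
```

{"api": "move_arm", "payload": {"moves": [[0.03, -0.001, 0, 0], [0.065, -0.002, 0, 0], [0.1, -0.003, 0, 0], [0.14, -0.004, 0, 0], [0.18, -0.005, 0, 0], [0.215, -0.005, 0.01, 0], [0.24, -0.006, 0.02, 0], [0.256, -0.006, 0.02, 0], [0.2622, -0.006, 0.02, 0], [0.2622, -0.006, 0.02, 0], [0.2622, -0.006, 0.02, 0]], "jaw": 0.044}}

```text
clock: 8.5
eef_pos: [578.9, 151.7, 147.6]
eef_rot: [3.141, 0.0, 1.73]
wrist_force: [-0.1, -0.0, -0.0]
finger_gap: 44.1
finger_force: 0.0
```

```bash
python3 -c "
from h import *
look('scene');plan((579.2,152.5,56))"
```

```text
scene [-870.1  563.9   78.3] [-866.8  561.6   78.3] [30. 11. 43.]
scene [37.2 70.  78.5] [16.4 66.5 78.4] [ 28. 100.  35.]
scene [ 511.2 -187.9   79.2] [ 508.9 -190.5   77. ] [ 23. 204. 204.]
scene [297.1 231.3  74.4] [295.6 231.7  74.3] [ 23. 203. 218.]
scene [ 565.5 -114.1   79.7] [ 563.5 -116.4   77.7] [ 19.  20. 192.]
scene [424.  183.8  78. ] [422.2 183.3  76.1] [ 23. 203. 212.]
scene [ 686.  -247.2   78. ] [ 684.6 -249.    78.4] [24. 30. 85.]
scene [ 636.2 -166.5   79.6] [ 634.5 -168.1   77.1] [ 23. 204. 211.]
scene [553.9  -6.6  79.2] [549.6  -7.4  78.6] [20. 19. 59.]
scene [ 628.9 -102.6   79.8] [ 628.  -104.9   77.4] [ 19.  19. 199.]
scene [438.3 264.4  78. ] [435.2 264.1  76.4] [ 24. 203. 209.]
scene [502.1 178.   77.9] [499.4 177.5  76. ] [ 24. 203. 228.]
scene [631.9  38.3  74.1] [631.3  37.5  74.4] [ 19.  213.  150.5]
scene [581.8 153.1  77.9] [579.8 153.1  77.2] [ 20.  18. 213.]
scene [753.4   5.3  78.6] [743.7  -6.7  78.6] [ 25.   63.5 104.5]
scene [595.5 244.8  77.7] [594.4 244.6  76.3] [ 20.  18. 227.]
t 8.6 pos [578.9 151.6 147.7] rot [3.141 0.    1.73 ] F [-0.5  0.1 -0.2]
(579.2, 152.5, 56) -> [0.0009 0.0004 0.0917] turn -0.001
```

{"api": "move_arm", "payload": {"moves": [[0.001, 0, 0.02, 0], [0.001, 0, 0.04, 0], [0.001, 0.0, 0.06, 0], [0.001, 0.0, 0.075, 0], [0.001, 0.0, 0.085, 0], [0.001, 0.0, 0.0915, 0], [0.001, 0, 0.0915, 0]]}}

```text
clock: 9.25
eef_pos: [578.3, 153.4, 55.5]
eef_rot: [-3.141, 0.0, 1.731]
wrist_force: [-0.4, 0.0, -0.0]
finger_gap: 43.9
finger_force: 0.0
```

{"api": "move_arm", "payload": {"moves": [[0, 0, 0, 0], [0, 0, 0, 0], [0, 0, 0, 0], [0, 0, 0, 0], [0, 0, 0, 0], [0, 0, 0, 0], [0, 0, 0, 0], [0, 0, 0, 0], [0, 0, -0.005, 0], [0, 0, -0.015, 0], [0, 0, -0.03, 0]], "jaw": 0.01, "squeeze": 20}}

```text
clock: 10.35
eef_pos: [577.9, 153.5, 86.2]
eef_rot: [-3.14, 0.0, 1.731]
wrist_force: [-0.2, 0.6, -0.6]
finger_gap: 21.6
finger_force: 20.0
```

```bash
python3 -c "
from h import *
plan((499.5,-125.1,170))"
```

```text
t 10.3 pos [577.9 153.5  86.2] rot [-3.14   0.     1.731] F [-0.2  0.6 -0.6]
(499.5, -125.1, 170) -> [-0.2626 -0.1219 -0.0836] turn -0.0
```

{"api": "move_arm", "payload": {"moves": [[0, 0, -0.015, 0], [0, 0, -0.04, 0], [-0.005, -0.0023, -0.065, 0], [-0.018, -0.0084, -0.085, 0], [-0.042, -0.0195, -0.0935, 0], [-0.075, -0.0348, -0.0935, 0], [-0.11, -0.051, -0.0935, 0], [-0.145, -0.067, -0.0935, 0], [-0.18, -0.0835, -0.0935, 0], [-0.21, -0.0975, -0.0935, 0], [-0.235, -0.109, -0.0935, 0], [-0.25, -0.116, -0.0935, 0]]}}

```text
clock: 11.55
eef_pos: [503.2, -113.5, 180.8]
eef_rot: [3.14, 0.001, 1.729]
wrist_force: [-0.8, 0.7, -1.8]
finger_gap: 21.7
finger_force: 20.0
```

{"api": "move_arm", "payload": {"moves": [[-0.0085, -0.004, 0, 0], [-0.0125, -0.006, 0, 0], [-0.0125, -0.006, 0, 0], [-0.0125, -0.006, 0, 0]]}}

```text
clock: 11.95
eef_pos: [500.0, -124.4, 179.6]
eef_rot: [3.141, -0.0, 1.731]
wrist_force: [-0.1, -0.5, -1.4]
finger_gap: 21.7
finger_force: 20.0
```

```bash
python3 -c "
from h import *
plan((499.5,-125.1,58)); look('top')"
```

```text
t 11.9 pos [ 500.  -124.4  179.6] rot [ 3.141 -0.     1.731] F [-0.1 -0.5 -1.4]
(499.5, -125.1, 58) -> [-0.0007 -0.0006  0.1216] turn 0.0
top [718.3 -11.   78.3] [724.4 -13.5  78.5] [ 27.  52. 126.]
top [629.4  36.3  73.6] [630.4  35.9  73.6] [ 27. 200. 234.]
top [591.8 242.4  78. ] [592.4 243.4  76.7] [ 24.   12.  233.5]
top [ 624.4 -104.7   80.2] [ 625.4 -104.9   77.8] [ 26.  11. 229.]
top [ 563.5 -114.4   80.4] [ 563.7 -114.6   77.3] [ 21.  20. 159.]
top [499.1 176.5  78.1] [499.9 176.6  76.3] [ 27. 199. 231.]
top [435.4 261.3  78.2] [435.3 261.7  76.4] [ 27. 199. 234.]
top [473.5  33.5  74.3] [473.3  33.1  74.5] [ 27. 192. 236.]
top [421.4 182.2  77.9] [421.8 182.8  76.7] [ 28. 196. 231.]
top [295.5 229.1  73.8] [296.2 229.   74.2] [ 28. 190. 235.]
```

{"api": "move_arm", "payload": {"moves": [[-0.0007, -0.0006, 0.02, 0], [-0.0007, -0.0006, 0.045, 0], [-0.0007, -0.0006, 0.075, 0], [-0.0007, -0.0006, 0.098, 0], [-0.0007, -0.0006, 0.111, 0], [-0.0007, -0.0006, 0.117, 0], [-0.0007, -0.0006, 0.12, 0], [-0.0007, -0.0006, 0.121, 0], [-0.0007, -0.0006, 0.122, 0], [-0.0007, -0.0006, 0.1225, 0], [-0.0007, -0.0006, 0.1225, 0]]}}

```text
clock: 13.1
eef_pos: [500.0, -125.9, 58.4]
eef_rot: [3.14, 0.001, 1.731]
wrist_force: [-2.2, 1.9, 8.0]
finger_gap: 21.5
finger_force: 20.0
```

{"api": "move_arm", "payload": {"moves": [[0, 0, 0, 0], [0, 0, 0, 0], [0, 0, 0, 0], [0, 0, 0, 0], [0, 0, -0.005, 0], [0, 0, -0.02, 0], [0, 0, -0.04, 0], [0, 0, -0.07, 0], [0, 0, -0.1, 0], [0, 0, -0.11, 0], [0, 0, -0.11, 0]], "jaw": 0.036}}

```text
clock: 14.2
eef_pos: [499.8, -125.9, 168.0]
eef_rot: [3.139, 0.001, 1.731]
wrist_force: [-0.3, -0.9, -0.4]
finger_gap: 35.9
finger_force: 0.0
```

```bash
python3 -c "
from h import *
look('scene');plan((499.3,177,150))"
```

```text
scene [-869.4  562.    79.2] [-873.1  561.5   78.6] [30. 10. 41.]
scene [64.2 30.9 78.3] [27.2  2.  78.4] [ 28. 102.  35.]
scene [ 511.  -187.6   79.8] [ 510.1 -190.3   77.3] [ 19.  213.  139.5]
scene [ 502.9 -124.7   80. ] [ 500.7 -127.3   77.2] [ 19.  21. 113.]
scene [296.3 230.2  74.2] [295.6 231.6  74.8] [ 23.5 203.5 213.5]
scene [ 565.6 -114.4   79.8] [ 563.7 -116.2   77.3] [ 18.  21. 122.]
scene [474.   36.1  74.6] [474.4  34.5  74.2] [ 23. 205. 215.]
scene [424.4 184.2  77.8] [421.9 183.4  76.5] [ 23. 205. 207.]
scene [ 685.8 -246.8   77.4] [ 685.2 -247.5   78.4] [24. 29. 82.]
scene [ 636.6 -166.3   80. ] [ 634.7 -168.6   77.5] [ 19.  214.  129.5]
scene [555.1  -6.8  78.9] [549.4  -6.7  78.5] [21.5 19.  62. ]
scene [ 628.6 -102.9   79.5] [ 627.  -104.3   77.2] [ 19.   20.  183.5]
scene [437.4 264.3  77.8] [435.8 264.   76.2] [ 23.5 204.  208. ]
scene [501.1 178.2  78.1] [499.6 177.7  76. ] [ 23. 204. 224.]
scene [632.1  38.   74. ] [631.5  37.9  74.2] [ 24. 204. 222.]
scene [754.8   4.7  78.4] [744.   -7.1  78.4] [ 25.   62.5 102. ]
scene [595.9 244.8  78. ] [594.1 244.8  76.4] [ 19.  19. 223.]
t 14.2 pos [ 499.2 -125.7  166.5] rot [3.141 0.    1.731] F [ 0.7 -0.3  0.1]
(499.3, 177, 150) -> [0.2989 0.0483 0.0165] turn -0.0
```

Both silvers are placed. The gold bottle is next.

{"api": "move_arm", "payload": {"moves": [[0.03, 0.005, 0, 0], [0.065, 0.0105, 0, 0], [0.105, 0.017, 0, 0], [0.145, 0.0235, 0, 0], [0.185, 0.03, 0, 0], [0.225, 0.0365, 0.005, 0], [0.258, 0.042, 0.0165, 0], [0.282, 0.0456, 0.0165, 0], [0.294, 0.0475, 0.0165, 0], [0.299, 0.0483, 0.0165, 0], [0.299, 0.0483, 0.0165, 0], [0.299, 0.0483, 0.0165, 0]], "jaw": 0.044}}

```text
clock: 15.45
eef_pos: [499.5, 176.2, 150.3]
eef_rot: [-3.141, 0.0, 1.73]
wrist_force: [0.5, -1.0, -0.6]
finger_gap: 43.9
finger_force: 0.0
```

```bash
python3 -c "
from h import *
look('scene');plan((499.3,177,56))" | grep -v "^scene \[-\| -"
```

```text
scene [296.5 231.4  74.3] [296.8 231.6  74.9] [ 23. 203. 213.]
scene [474.6  34.7  74.5] [472.7  34.4  74.2] [ 19. 214. 142.]
scene [423.5 184.1  77.5] [421.3 183.3  76.1] [ 23. 204. 207.]
scene [437.4 264.4  77.9] [436.3 264.   76.2] [ 24. 204. 212.]
scene [502.1 177.7  78. ] [499.1 177.3  76.5] [ 23. 204. 213.]
scene [632.5  37.9  74.3] [632.1  38.5  74.2] [ 24.  204.  222.5]
scene [596.  245.   77.9] [594.  244.8  76.3] [ 19.  19. 222.]
```

{"api": "move_arm", "payload": {"moves": [[0.0005, 0, 0.02, 0], [0.0005, 0, 0.04, 0], [0.0005, 0.0, 0.06, 0], [0.0005, 0.0, 0.075, 0], [0.0005, 0.0, 0.088, 0], [0.0005, 0.0, 0.094, 0], [0.0005, 0, 0.094, 0]]}}

```text
clock: 16.2
eef_pos: [499.2, 177.3, 56.0]
eef_rot: [-3.141, 0.0, 1.73]
wrist_force: [-0.3, -0.6, 0.1]
finger_gap: 44.2
finger_force: 0.0
```

{"api": "move_arm", "payload": {"moves": [[0, 0, 0, 0], [0, 0, 0, 0], [0, 0, 0, 0], [0, 0, 0, 0], [0, 0, 0, 0], [0, 0, 0, 0], [0, 0, 0, 0], [0, 0, 0, 0], [0, 0, -0.005, 0], [0, 0, -0.015, 0], [0, 0, -0.03, 0]], "jaw": 0.01, "squeeze": 20}}

```text
clock: 17.3
eef_pos: [498.9, 177.5, 86.7]
eef_rot: [-3.14, 0.0, 1.731]
wrist_force: [0.0, 0.8, -2.3]
finger_gap: 21.5
finger_force: 20.0
```

```bash
python3 -c "
from h import *
plan((572.9,-178.1,190))"
```

```text
t 17.3 pos [498.9 177.5  86.7] rot [-3.14   0.     1.731] F [ 0.   0.8 -2.3]
(572.9, -178.1, 190) -> [-0.3629  0.0163 -0.1033] turn -0.0
```

{"api": "move_arm", "payload": {"moves": [[0, 0, -0.015, 0], [0, 0, -0.04, 0], [-0.005, 0.0002, -0.07, 0], [-0.02, 0.0009, -0.095, 0], [-0.045, 0.002, -0.103, 0], [-0.08, 0.0036, -0.103, 0], [-0.12, 0.0054, -0.103, 0], [-0.16, 0.0072, -0.103, 0], [-0.2, 0.009, -0.103, 0], [-0.24, 0.0108, -0.103, 0], [-0.275, 0.0123, -0.103, 0], [-0.305, 0.0137, -0.103, 0]]}}

```text
clock: 18.5
eef_pos: [561.4, -123.2, 190.0]
eef_rot: [3.141, 0.0, 1.73]
wrist_force: [1.0, -0.4, -2.1]
finger_gap: 21.7
finger_force: 20.0
```

{"api": "move_arm", "payload": {"moves": [[-0.025, 0.0011, 0, 0], [-0.042, 0.0019, 0, 0], [-0.053, 0.0024, 0, 0], [-0.058, 0.0026, 0, 0], [-0.058, 0.0026, 0, 0], [-0.058, 0.0026, 0, 0]]}}

```text
clock: 19.1
eef_pos: [573.2, -177.4, 189.5]
eef_rot: [-3.142, -0.0, 1.732]
wrist_force: [-0.5, -0.5, -1.0]
finger_gap: 21.5
finger_force: 20.0
```

```bash
python3 -c "
from h import *
plan((572.9,-178.1,58));look('top')
c=cam('wrist'); cv2.imwrite('pics/w3.png',c['frame'])"
```

```text
t 19.1 pos [ 573.2 -177.4  189.5] rot [-3.142 -0.     1.732] F [-0.5 -0.5 -1. ]
(572.9, -178.1, 58) -> [-0.0007 -0.0004  0.1315] turn 0.001
top [718.3 -12.7  78.2] [726.2 -13.3  78.6] [ 26.5  50.  143. ]
top [629.8  36.4  73.8] [630.2  36.5  74.1] [ 27.  196.  245.5]
top [591.6 242.7  77.7] [592.4 243.5  76.1] [ 25.   8. 246.]
top [ 624.8 -104.9   79.8] [ 625.6 -104.8   77.5] [ 25.   8. 245.]
top [ 631.8 -168.8   80.1] [ 632.9 -169.3   77.5] [ 21. 209. 189.]
top [542.  -12.3  74.4] [543.8 -12.1  78.5] [ 14.   25.5 102.5]
top [ 562.7 -116.1   80. ] [ 563.7 -116.1   78.1] [ 29.   7. 244.]
top [435.4 261.8  77.9] [435.3 261.9  76.3] [ 28. 194. 246.]
top [ 500.7 -126.7   80.5] [ 501.1 -127.1   78.3] [ 18.  21. 173.]
top [473.7  33.4  74.3] [473.9  33.2  74.1] [ 24.5 191.  238. ]
top [421.2 182.1  78. ] [421.7 182.4  76.3] [ 28. 192. 243.]
top [296.  229.1  74. ] [296.2 229.3  74.4] [ 28. 185. 247.]
```

View pics/w3.png

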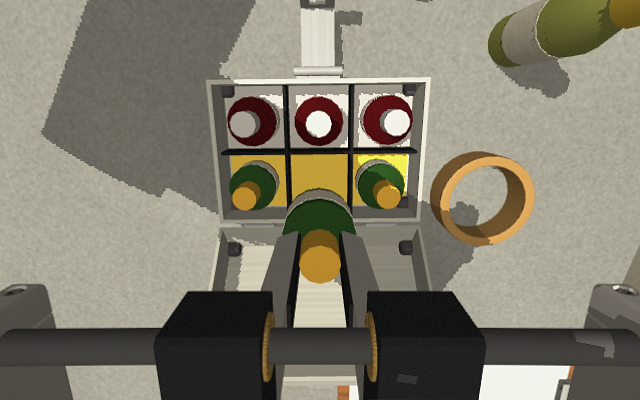

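The wrist view shows all three silver cells filled and the gold bottle lined up with the middle yellow column (320). I'm lowering it.

{"api": "move_arm", "payload": {"moves": [[-0.0007, -0.0004, 0.02, 0], [-0.0007, -0.0004, 0.05, 0], [-0.0007, -0.0004, 0.08, 0], [-0.0007, -0.0004, 0.105, 0], [-0.0007, -0.0004, 0.12, 0], [-0.0007, -0.0004, 0.127, 0], [-0.0007, -0.0004, 0.13, 0], [-0.0007, -0.0004, 0.131, 0], [-0.0007, -0.0004, 0.132, 0], [-0.0007, -0.0004, 0.1325, 0], [-0.0007, -0.0004, 0.1325, 0]]}}

```text
clock: 20.3
eef_pos: [573.6, -179.2, 58.9]
eef_rot: [3.14, 0.001, 1.731]
wrist_force: [-3.9, 0.6, 8.4]
finger_gap: 21.5
finger_force: 20.0
```

{"api": "move_arm", "payload": {"moves": [[0, 0, 0, 0], [0, 0, 0, 0], [0, 0, 0, 0], [0, 0, 0, 0], [0, 0, -0.005, 0], [0, 0, -0.02, 0], [0, 0, -0.04, 0], [0, 0, -0.07, 0], [0, 0, -0.11, 0], [0, 0, -0.15, 0], [0, 0, -0.19, 0], [0, 0, -0.23, 0]], "jaw": 0.036}}

```text
clock: 21.5
eef_pos: [572.5, -178.7, 290.2]
eef_rot: [3.14, 0.001, 1.731]
wrist_force: [1.1, 0.6, -0.4]
finger_gap: 36.0
finger_force: 0.0
```

Run:
```python
from h import *
plan((573,-178,290)); look('scene')
kx=np.array([.16,-.987,0]);ky=np.array([.987,.16,0]);kc=np.array([567.8,-146.5,0])
for n in ['top','scene']:
    P=cloud(cam(n))-kc; q=np.stack([P@kx,P@ky,P[...,2]],-1)
    m=(abs(q[...,1])<105)&(q[...,0]>60)&(q[...,0]<330)&(q[...,2]>25)&(q[...,2]<230)
    a=q[m]
    print(n,len(a),'y range',np.percentile(a[:,1],[1,99]).round())
    for x in range(60,230,15):
        b=a[abs(a[:,0]-x)<7.5]
        if len(b)>3: print(x,len(b),np.percentile(b[:,2],[0,25,50,75,100]).round())
    m=(abs(q[...,1])<25)&(q[...,0]>-190)&(q[...,0]<-72)&(q[...,2]>8)&(q[...,2]<150)
    a=q[m]
    for x in range(-190,-70,10):
        b=a[abs(a[:,0]-x)<5]
        if len(b)>0: print('hasp',x,len(b),np.percentile(b[:,2],[0,50,100]).round(),np.percentile(b[:,1],[0,50,100]).round())
```

```text
t 21.5 pos [ 572.5 -178.7  290.2] rot [3.140e+00 1.000e-03 1.731e+00] F [ 1.1  0.6 -0.4]
(573, -178, 290) -> [0.0006 0.0006 0.0002] turn -0.0
scene [-870.5  563.6   77.6] [-870.4  562.9   78.5] [30. 12. 41.]
scene [63.6 32.3 78.5] [28.9  2.2 78.6] [ 28. 102.  34.]
scene [ 511.1 -188.3   79.6] [ 509.3 -190.7   77.5] [ 19.  213.  136.5]
scene [ 504.  -124.4   79.7] [ 501.9 -126.9   77.3] [ 19.  21. 110.]
scene [296.8 231.5  74.6] [296.  231.7  74.8] [ 23.  203.5 211. ]
scene [ 575.7 -177.9   79.1] [ 572.6 -179.1   77.3] [ 19. 214. 129.]
scene [ 565.4 -114.5   79.5] [ 563.1 -116.7   77. ] [ 19.  20. 183.]
scene [473.9  34.1  74.3] [473.2  34.8  74.4] [ 23. 205. 213.]
scene [424.5 183.8  78.3] [422.2 183.5  76.2] [ 23. 205. 202.]
scene [ 686.  -246.4   78.6] [ 684.7 -251.    78.6] [24. 29. 81.]
scene [ 635.7 -166.6   79.9] [ 635.1 -170.7   76.9] [ 19.  211.  141.5]
scene [ 629.3 -102.    79.9] [ 627.4 -104.4   77.1] [ 19.  20. 186.]
scene [437.8 263.6  77.7] [436.3 264.2  76.5] [ 24. 204. 210.]
scene [632.4  38.3  74.5] [632.2  37.7  74.1] [ 24. 204. 220.]
scene [755.3   4.7  79. ] [743.
[... 707 characters left out ...]
8. 52.]
75 256 [29. 48. 51. 52. 64.]
90 265 [26. 38. 43. 57. 86.]
105 549 [25. 31. 35. 51. 99.]
120 743 [ 32.  44.  50.  58. 118.]
135 763 [ 47.  62.  68.  75. 136.]
150 806 [ 65.  80.  86.  96. 154.]
165 858 [ 86.  97. 103. 120. 154.]
180 552 [103. 112. 116. 120. 140.]
195 20 [123. 125. 125. 126. 128.]
hasp -160 1 [103. 103. 103.] [9. 9. 9.]
hasp -150 50 [ 96. 102. 105.] [-18.  -1.  14.]
hasp -140 57 [ 50.  78. 105.] [-17.   9.  17.]
hasp -130 38 [28. 36. 63.] [-16.   6.  15.]
hasp -120 41 [27. 31. 35.] [-17.   2.  14.]
hasp -110 48 [28. 33. 37.] [-16.  -1.  16.]
hasp -100 45 [30. 35. 37.] [-16.   0.  15.]
hasp -90 49 [33. 37. 41.] [-17.  -1.  14.]
hasp -80 64 [33. 40. 46.] [-23.   1.  23.]
```

All six cells are filled. In the kit frame the lid is open about 2.26 rad, with its outer corner at kit (190, 128). I'll go round the outside with closed fingers.

{"api": "move_arm", "payload": {"moves": [[-0.02, 0, 0.02, 0], [-0.05, 0, 0.045, 0], [-0.08, 0, 0.07, 0], [-0.11, 0, 0.085, 0], [-0.14, 0, 0.085, 0], [-0.165, 0, 0.085, 0], [-0.185, 0, 0.085, 0], [-0.193, 0, 0.085, 0], [-0.193, 0, 0.085, 0], [-0.193, 0, 0.085, 0]], "jaw": 0, "squeeze": 30}}

```text
clock: 22.65
eef_pos: [603.6, -368.6, 201.7]
eef_rot: [-3.141, -0.0, 1.731]
wrist_force: [0.7, 0.0, 0.1]
finger_gap: 0.4
finger_force: 0.0
```

```bash
cat >> h.py <<'E'
kx=np.array([.16,-.987,0]);ky=np.array([.987,.16,0]);kc=np.array([567.8,-146.5,0])
def kit(*tg):
    s=manip.read_state(); p=s['eef_pos']; d=p-kc
    print('t',round(s['clock'],1),'kit pos',np.round([d@kx,d@ky,d[2]],1),'rot',s['eef_rot'].round(3),'F',np.round([s['wrist_force']@kx,s['wrist_force']@ky,s['wrist_force'][2]],1),'M',s['moment'].round(2),'grip',s['finger_gap'])
    Rt=R.from_euler('xyz',s['eef_rot']).as_matrix()
    for t in tg:
        w=kc+kx*t[0]+ky*t[1]+np.array([0,0,t[2]]); print(np.round(t,1),'->',(Rt.T@(w-p)/1000).round(4))
E
python3 - <<'E'
from h import *
al=np.radians(np.arange(33.7,73.5,6.5))
T=[(225,0,103)]+[(70+144.2*np.cos(a)+8,0,48+144.2*np.sin(a)-28) for a in al]
kit(*T)
E
```

```text
t 22.6 kit pos [ 2.249e+02 -2.000e-01  2.017e+02] rot [-3.141 -0.     1.731] F [0.1 0.7 0.1] M [-0.08 -0.02 -0.  ] grip 0.3511556343278673
[225   0 103] -> [-0.0001  0.0002  0.0987]
[198.   0. 100.] -> [0.027  0.0002 0.1017]
[188.1   0.  113.1] -> [0.0368 0.0002 0.0887]
[176.9   0.  124.9] -> [0.048  0.0002 0.0768]
[164.4   0.  135.5] -> [0.0606 0.0002 0.0663]
[150.8   0.  144.5] -> [0.0742 0.0002 0.0573]
[136.2   0.  151.9] -> [0.0888 0.0002 0.0499]
[120.9   0.  157.7] -> [0.1041 0.0002 0.0441]
```

Next: descend, then push along the arc with the finger side against the free edge.

{"api": "move_arm", "payload": {"moves": [[0, 0, 0.025, 0], [0, 0, 0.055, 0], [0, 0, 0.08, 0], [0, 0, 0.095, 0], [0, 0, 0.1, 0], [0.01, 0, 0.1, 0], [0.02, 0, 0.1, 0], [0.024, 0, 0.1, 0], [0.024, 0, 0.1, 0]]}}

```text
clock: 23.55
eef_pos: [601.6, -345.9, 104.9]
eef_rot: [3.136, 0.005, 1.731]
wrist_force: [7.9, -5.9, 1.6]
finger_gap: 0.1
finger_force: 10.1
```

{"api": "move_arm", "payload": {"moves": [[0.006, 0, -0.004, 0], [0.012, 0, -0.01, 0], [0.018, 0, -0.017, 0], [0.024, 0, -0.023, 0], [0.03, 0, -0.029, 0], [0.036, 0, -0.034, 0], [0.043, 0, -0.039, 0], [0.05, 0, -0.0435, 0], [0.057, 0, -0.047, 0], [0.064, 0, -0.0505, 0]]}}

```text
clock: 24.55
eef_pos: [591.2, -284.4, 157.8]
eef_rot: [3.134, 0.008, 1.73]
wrist_force: [3.4, -7.5, 11.5]
finger_gap: 0.4
finger_force: 7.4
```

```bash
cat >> h.py <<'E'
def lid():
    for n in ['scene','top']:
        c=cam(n); P=cloud(c)-kc; q=np.stack([P@kx,P@ky,P[...,2]],-1)
        for yl,yh in [(-103,-60),(60,103)]:
            m=(q[...,1]>yl)&(q[...,1]<yh)&(q[...,0]>-80)&(q[...,0]<230)&(q[...,2]>60)&(q[...,2]<230)
            a=q[m]
            if len(a)<20: continue
            r=np.hypot(a[:,0]-70,a[:,2]-48); b=a[(r>130)&(r<148)]
            ang=np.degrees(np.arctan2(b[:,2]-48,b[:,0]-70))
            if len(b): print(n,yl,len(b),'edge ang above +x',np.percentile(ang,[2,50,98]).round(1))
E
python3 - <<'E'
from h import *
kit(); lid(); c=cam('scene'); cv2.imwrite('pics/s3.png',cv2.resize(c['frame'][100:300,100:420],None,fx=2,fy=2))
E
```

```text
t 24.6 kit pos [139.8   1.  157.8] rot [3.134 0.008 1.73 ] F [ 8.   2.2 11.5] M [-1.46 -0.64 -0.01] grip 0.42003931562841246
scene -103 175 edge ang above +x [69.2 77.5 85.5]
scene 60 295 edge ang above +x [69.6 78.1 86.9]
top -103 121 edge ang above +x [78.9 83.8 86.4]
top 60 521 edge ang above +x [70.2 78.5 87. ]
```

View pics/s3.png

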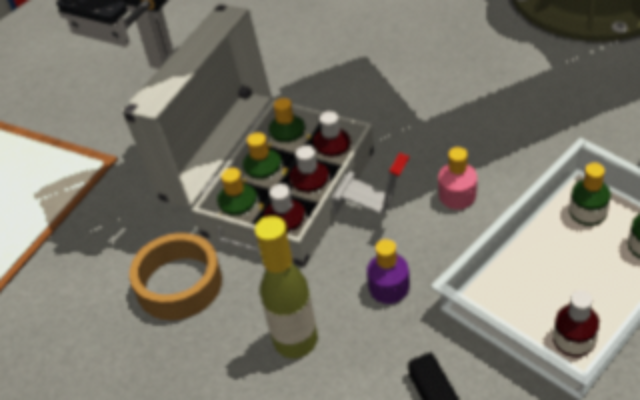

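The lid is up at about 93° with all six bottles inside. The wine, tape and scanner are undisturbed. I'll keep pushing it over.

{"api": "move_arm", "payload": {"moves": [[0.008, 0, -0.001, 0], [0.016, 0, -0.002, 0], [0.024, 0, -0.002, 0], [0.032, 0, -0.002, 0], [0.04, 0, -0.002, 0], [0.048, 0, -0.002, 0], [0.056, 0, -0.002, 0], [0.064, 0, -0.002, 0], [0.072, 0, 0.0, 0], [0.08, 0, 0.002, 0], [0.088, 0, 0.004, 0], [0.095, 0, 0.006, 0]]}}

```text
clock: 25.9
eef_pos: [574.1, -188.0, 145.9]
eef_rot: [-3.141, -0.0, 1.731]
wrist_force: [0.1, -1.1, 1.6]
finger_gap: 0.9
finger_force: 1.2
```

Run:
```python
from h import *
kit(); lid()
```

```text
t 25.9 kit pos [ 42.   -0.4 145.9] rot [-3.141 -0.     1.731] F [ 1.1 -0.1  1.6] M [-0.4   0.09 -0.01] grip 0.8573002535407644
scene -103 249 edge ang above +x [115.5 124.5 133.3]
scene 60 399 edge ang above +x [116.5 124.9 133.9]
top -103 56 edge ang above +x [128.8 132.5 134.7]
top 60 542 edge ang above +x [116.2 124.5 134.7]
```

{"api": "move_arm", "payload": {"moves": [[0.006, 0, 0.003, 0], [0.012, 0, 0.007, 0], [0.018, 0, 0.011, 0], [0.023, 0, 0.016, 0], [0.028, 0, 0.021, 0], [0.033, 0, 0.026, 0], [0.038, 0, 0.031, 0], [0.043, 0, 0.036, 0], [0.047, 0, 0.041, 0], [0.051, 0, 0.046, 0], [0.054, 0, 0.05, 0], [0.054, 0, 0.05, 0]]}}

```text
clock: 27.2
eef_pos: [565.6, -135.0, 95.7]
eef_rot: [-3.141, -0.001, 1.731]
wrist_force: [0.5, 0.6, -0.2]
finger_gap: 0.7
finger_force: 0.0
```

Run:
```python
from h import *
kit(); lid()
```

```text
t 27.2 kit pos [-11.7  -0.4  95.7] rot [-3.141e+00 -1.000e-03  1.731e+00] F [-0.5  0.6 -0.2] M [-0.06  0.08  0.01] grip 0.746663675903795
scene -103 172 edge ang above +x [157.5 162.2 174.4]
scene 60 278 edge ang above +x [157.7 162.5 174.6]
top 60 223 edge ang above +x [157.6 159.6 174.6]
```

{"api": "move_arm", "payload": {"moves": [[0.003, 0, 0.002, 0], [0.006, 0, 0.004, 0], [0.006, 0, 0.006, 0], [0.006, 0, 0.007, 0], [0.006, 0, 0.008, 0], [0.006, 0, 0.009, 0], [0.006, 0, 0.0095, 0], [0.006, 0, 0.0095, 0], [0.006, 0, 0.0095, 0]]}}

```text
clock: 28.2
eef_pos: [565.1, -129.2, 90.0]
eef_rot: [3.14, 0.0, 1.731]
wrist_force: [-15.1, 6.6, 32.8]
finger_gap: 0.6
finger_force: 16.4
```

Run:
```python
from h import *
kit()
c=cam('scene'); P=cloud(c)-kc; q=np.stack([P@kx,P@ky,P[...,2]],-1)
for x in (-60,-30,0,30,60):
    m=(abs(q[...,0]-x)<6)&(abs(q[...,1]-75)<15)&(q[...,2]>60); print(x,np.median(q[m][:,2]).round(1))
```

```text
t 28.2 kit pos [-17.5   0.1  90. ] rot [3.14  0.    1.731] F [ -8.9 -13.8  32.8] M [1.23 3.14 0.03] grip 0.5724777984285405
-60 90.3
-30 213.4
0 213.5
30 91.1
60 90.5
```

The lid is flat shut, with its top at about 90 mm. Next I move to the outside of the hasp.

{"api": "move_arm", "payload": {"moves": [[0, 0, -0.02, 0], [0, 0, -0.05, 0], [0.02, 0, -0.08, 0], [0.05, 0, -0.1, 0], [0.085, 0, -0.1, 0], [0.12, 0, -0.1, 0], [0.145, 0, -0.1, 0], [0.16, 0, -0.1, 0], [0.168, 0, -0.1, 0], [0.168, 0, -0.1, 0], [0.168, 0, -0.1, 0]]}}

```text
clock: 29.35
eef_pos: [538.4, 35.6, 186.9]
eef_rot: [-3.141, 0.0, 1.73]
wrist_force: [-0.1, -0.1, 0.2]
finger_gap: 0.5
finger_force: 0.0
```

```bash
cat >> h.py <<'E'
def hasp():
    c=cam('scene'); P=cloud(c)-kc; q=np.stack([P@kx,P@ky,P[...,2]],-1)
    m=(abs(q[...,1]-75)<15)&(abs(q[...,0])<60)&(q[...,2]>60)&(q[...,2]<130); print('lid z',np.percentile(q[m][:,2],[5,50,95]).round(1))
    hs=cv2.cvtColor(c['frame'],cv2.COLOR_BGR2HSV); r=((hs[...,0]<8)|(hs[...,0]>172))&(hs[...,1]>150)&(hs[...,2]>60)
    r&=(abs(q[...,1])<30)&(q[...,0]>-180)&(q[...,0]<40)&(q[...,2]>60)
    if r.any(): print('red tab',r.sum(),np.percentile(q[r],[5,50,95],axis=0).round(0).tolist())
E
python3 - <<'E'
from h import *
hasp(); kit((-188,0,82),(-167,0,84),(-140,0,105),(-116,0,115),(-92,0,117))
E
```

```text
lid z [88.5 90.7 93.2]
red tab 51 [[-154.0, -13.0, 100.0], [-150.0, 0.0, 103.0], [-145.0, 14.0, 105.0]]
t 29.4 kit pos [-1.843e+02  1.000e-01  1.869e+02] rot [-3.141  0.     1.73 ] F [ 0.   0.3 -0.1] M [-0.11  0.04 -0.04] grip 0.3959299220729064
[-188    0   82] -> [ 3.700e-03 -1.000e-04  1.049e-01]
[-167    0   84] -> [-0.0173 -0.      0.1029]
[-140    0  105] -> [-0.0443  0.      0.0819]
[-116    0  115] -> [-0.0683  0.      0.0719]
[-92   0 117] -> [-0.0923  0.0001  0.0699]
```

{"api": "move_arm", "payload": {"moves": [[0.004, 0, 0.02, 0], [0.004, 0, 0.05, 0], [0.004, 0, 0.08, 0], [0.004, 0, 0.1, 0], [0.004, 0, 0.105, 0], [0.0, 0, 0.105, 0], [-0.006, 0, 0.105, 0], [-0.012, 0, 0.104, 0], [-0.017, 0, 0.103, 0]]}}

```text
clock: 30.3
eef_pos: [541.4, 18.7, 84.9]
eef_rot: [3.14, 0.0, 1.73]
wrist_force: [0.8, -0.5, 0.9]
finger_gap: 0.2
finger_force: 0.0
```

{"api": "move_arm", "payload": {"moves": [[-0.006, 0, -0.005, 0], [-0.012, 0, -0.01, 0], [-0.018, 0, -0.015, 0], [-0.024, 0, -0.019, 0], [-0.03, 0, -0.023, 0], [-0.036, 0, -0.026, 0], [-0.042, 0, -0.029, 0], [-0.048, 0, -0.031, 0], [-0.054, 0, -0.032, 0], [-0.06, 0, -0.032, 0], [-0.068, 0, -0.033, 0], [-0.076, 0, -0.033, 0]]}}

```text
clock: 31.5
eef_pos: [553.4, -56.1, 117.4]
eef_rot: [3.141, 0.0, 1.731]
wrist_force: [-0.8, 1.6, 6.0]
finger_gap: 0.4
finger_force: 2.8
```

Run:
```python
from h import *
kit(); hasp(); c=cam('scene'); cv2.imwrite('pics/s4.png',cv2.resize(c['frame'][120:270,180:420],None,fx=3,fy=3))
```

```text
t 31.5 kit pos [-91.5   0.2 117.4] rot [3.141 0.    1.731] F [-1.7 -0.5  6. ] M [ 0.24  0.08 -0.  ] grip 0.35626659590036763
lid z [88.6 90.7 93.2]
red tab 2 [[-77.0, 9.0, 134.0], [-77.0, 12.0, 137.0], [-76.0, 15.0, 139.0]]
```

View pics/s4.png

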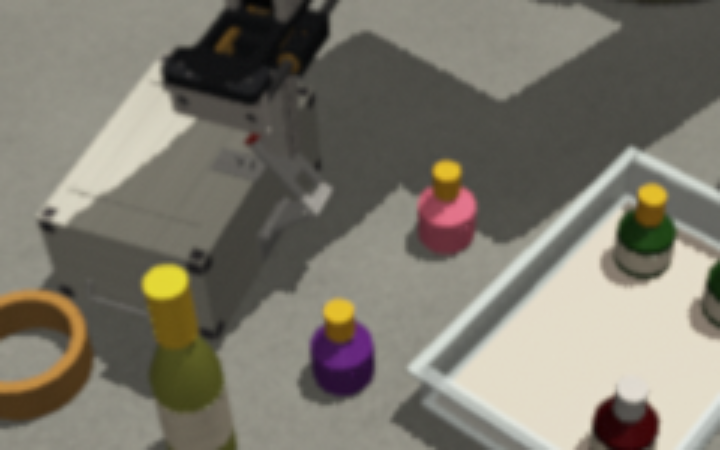

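The hasp arm is swung up with its tab at (250,138) in this crop, and the lid is still shut. I'll continue over and press.

{"api": "move_arm", "payload": {"moves": [[-0.006, 0, 0.001, 0], [-0.012, 0, 0.003, 0], [-0.0175, 0, 0.0045, 0], [-0.024, 0, 0.006, 0], [-0.031, 0, 0.008, 0], [-0.038, 0, 0.0095, 0], [-0.046, 0, 0.01, 0], [-0.054, 0, 0.011, 0], [-0.062, 0, 0.0115, 0], [-0.0695, 0, 0.0115, 0], [-0.0695, 0, 0.0115, 0]]}}

```text
clock: 32.7
eef_pos: [564.1, -125.1, 105.3]
eef_rot: [-3.141, 0.0, 1.73]
wrist_force: [-0.0, 0.4, -0.9]
finger_gap: 0.7
finger_force: 0.0
```

Run:
```python
from h import *
kit(); hasp()
```

```text
t 32.7 kit pos [-21.8  -0.2 105.3] rot [-3.141  0.     1.73 ] F [-0.4  0.1 -0.9] M [-0.09  0.07  0.05] grip 0.6996760557281497
lid z [88.5 90.8 93.3]
red tab 1 [[-11.0, 12.0, 112.0], [-11.0, 12.0, 112.0], [-11.0, 12.0, 112.0]]
```

{"api": "move_arm", "payload": {"moves": [[0, 0, 0.003, 0], [0, 0, 0.006, 0], [0, 0, 0.008, 0], [0, 0, 0.0095, 0], [0, 0, 0.011, 0], [0, 0, 0.0125, 0], [0, 0, 0.0135, 0], [0, 0, 0.0135, 0], [0, 0, 0.0135, 0]]}}

```text
clock: 33.65
eef_pos: [564.6, -124.4, 94.7]
eef_rot: [3.14, 0.001, 1.731]
wrist_force: [-11.2, 0.2, 29.8]
finger_gap: 0.6
finger_force: 14.5
```

Run:
```python
from h import *
kit(); hasp()
```

```text
t 33.6 kit pos [-22.3   0.3  94.7] rot [3.140e+00 1.000e-03 1.731e+00] F [ -2.  -11.   29.8] M [-0.06  2.23 -0.02] grip 0.5606874204154487
lid z [88.4 90.6 93.2]
red tab 5 [[-1.0, 2.0, 99.0], [-1.0, 6.0, 102.0], [0.0, 11.0, 104.0]]
```

The hasp is flat at 94.7 mm (95 expected) with the tab at kit x of about 0. I'll retract straight up and check.

{"api": "move_arm", "payload": {"moves": [[0, 0, -0.01, 0], [0, 0, -0.03, 0], [0, 0, -0.06, 0], [0, 0, -0.1, 0], [0.03, 0, -0.14, 0], [0.07, 0, -0.16, 0], [0.11, 0, -0.17, 0], [0.15, 0, -0.17, 0], [0.18, 0, -0.17, 0], [0.19, 0, -0.17, 0], [0.19, 0, -0.17, 0]]}}

```text
clock: 34.8
eef_pos: [533.6, 64.3, 261.8]
eef_rot: [-3.141, -0.0, 1.733]
wrist_force: [0.7, -0.2, -0.1]
finger_gap: 0.6
finger_force: 0.0
```

Run:
```python
from h import *
kit(); hasp(); look('top')
a=cam('top')['frame'][100:300,150:470]; 
cv2.imwrite('pics/end.png',cv2.resize(a,None,fx=2.4,fy=2.4))
```

```text
t 34.8 kit pos [-213.5   -0.   261.8] rot [-3.141 -0.     1.733] F [ 0.3  0.7 -0.1] M [-0.07  0.09  0.01] grip 0.586311189203079
lid z [88.5 90.7 93.2]
red tab 11 [[-2.0, -7.0, 98.0], [-1.0, 0.0, 101.0], [0.0, 11.0, 104.0]]
top [719.7 -27.7  78.8] [723.8 -28.2  78.1] [ 27.   49.5 115. ]
top [611.5 -70.7  78.3] [609.3 -71.2  78.3] [ 25.  25. 103.]
top [551.2 -72.7  75.8] [555.9 -72.5  78.8] [25. 16. 78.]
top [508.3 -89.1  77.4] [508.3 -89.   78.4] [ 25.   26.5 107. ]
top [ 465.1 -136.    75.1] [ 465.2 -136.3   75. ] [ 25.  26. 168.]
```

View pics/end.png

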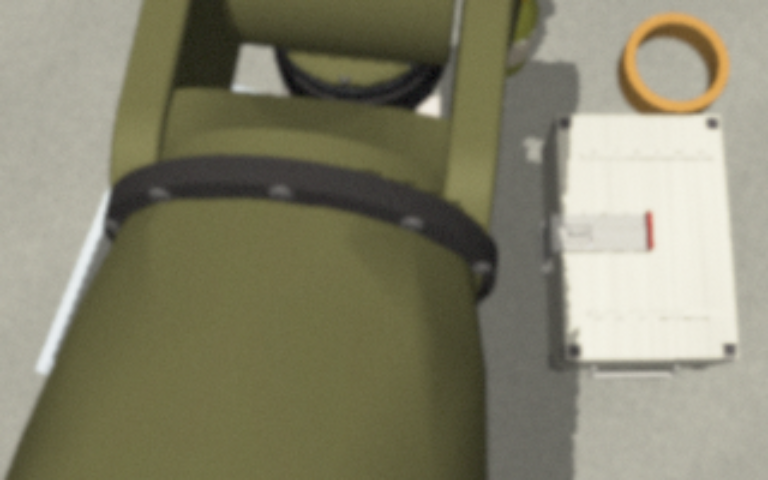

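The lid is shut and the hasp lies flat, with its tab at (650,230) in the crop. I'll check the spares and bystanders once more in the scene view.

Run:
```python
from h import *
look('scene'); manip.sign_off()
```

```text
scene [-869.7  562.2   77.8] [-878.6  562.2   78.6] [30.  7. 40.]
scene [62.6 33.9 78.6] [28.   2.7 78.5] [ 28. 102.  33.]
scene [495.  -90.3  79.8] [494.6 -89.8  78.6] [25. 28. 64.]
scene [296.8 231.5  74.3] [295.7 231.3  74.8] [ 23. 204. 208.]
scene [475.2  35.5  74.4] [474.1  34.9  74.8] [ 21. 208. 150.]
scene [658.5 -85.7  78.8] [ 609.1 -128.2   78.6] [23.  28.  72.5]
scene [423.5 183.   77.8] [421.  183.6  76.5] [ 23. 205. 204.]
scene [437.4 263.7  77.6] [435.9 264.3  76.5] [ 23. 205. 199.]
scene [633.1  38.6  74.5] [632.6  37.   74.5] [ 19. 215. 141.]
scene [754.9   4.7  78.9] [744.4  -6.7  78.5] [25.5 65.5 94.5]
scene [595.3 244.7  78. ] [593.6 245.2  75.9] [ 19.  19. 218.]
the job is handed in; nothing more can be done
```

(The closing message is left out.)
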